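# Key a lock's knurled collar home and hold it for its retaining ring

## Robot

A 6-joint arm with a two-finger parallel gripper is mounted at the origin on a cart in front of the work surface, level with it; the furniture and walls round the work are solid. World frame = base frame: x ahead of the robot, y to its left, z up, the work surface at z = 0. Lengths are in mm, angles in rad, forces in N, time in s.
With the tool pointing down it reaches from about 275 to 1000 mm from the base axis. Payload 8.4 kg.
Tool frame: the origin (TCP) lies midway between the tips of the shut fingers; the grasp point (between the pads) lies grip_depth behind it (grip_depth is the distance from the TCP to the grasp point, in mm); z points along the fingers, y is the line along which they close (so a half turn about z gives the same grasp; the last joint's range is limited). The gripper opens to 85 mm and grips with 20 to 120 N. Pads are 22 mm wide; open, the fingers measure 114 mm over their backs; the gripper's body (76 mm by 85 mm) begins 54 mm behind the grasp point. The pads swing forward as they close: fully open they stand 13 mm farther back than shut.
Start: joints at [-1.269, 0.353, 1.633, -0, 1.155, -0.002], TCP at [186.966, -596.382, 209.581] pointing down, gripper open.
Joint ranges: [-2.63, 2.63], [-0.92, 2.1], [0.06, 2.66], [-1.3, 4.44], [0, 2.69], [-3.02, 3.02]. Speed limits (rad/s): [2.22, 2.22, 2.79, 3.14, 3.14, 3.14].

## Interface

Orientations are given as [roll, pitch, yaw] about the fixed x, y, z axes, in that order (R = Rz(yaw) Ry(pitch) Rx(roll)).
In Python, from rig import * gives the robot as it stands.
- The arm moves only by the shell command python3 -m creep 'ROWS' [FORCE]. ROWS is JSON, a list of rows, each an object of numbers: "x", "y", "z": the shift along the tool's x, y, z in mm; "rx", "ry", "rz": the turn, a rotation vector about the tool's x, y, z in rad; "hand": the finger opening in mm, from 0 to 85.4. A call has 1 to 20 rows; each row shifts and turns the commanded pose from where the row before left it, along the tool's axes as they then stand; what a row does not reach is not made up. A row lasts 1/8 s, in which the tool goes at most 62.5 mm and 10.7 degrees, less where a joint would pass 70% of its speed; a pose out of reach is approached as far as the arm can. A call with a gripper value outside its range is refused whole. The fingers move at their own pace and stop on an object; FORCE is the grip in N (left out, the last holds). Time passes only in rows, so rows that do not move let the fingers close. It gives the time, the measured TCP pose, the force, the opening and the grip force at its end, in the units of the state.
- sense(): the state, without advancing time (a new reading comes with each control period).
- grab_frame(name): name is "scene" or "top" or "wrist"; returns the picture (400x640x3 uint8, red, green, blue); there is no depth.
- get_calibration(name): a dict with "K" (3x3 intrinsics, pixels), "k1" (the pictures are not rectified: a ray, as slopes to the right and down, at radius r is drawn at 1 + k1 r^2 times it, then the intrinsics apply), "R" (3x3) and "t" (3): a world point X has camera coordinates R X + t. Camera axes: x right, y down, z forward; pixel columns grow to the right and rows downward; lengths in mm; the calibration is good to about 2 mm. A picture is of the moment at which its call begins: read the wrist's pose just before it. get_calibration takes no time and is no camera call; for the wrist camera it gives the pose at the moment of the call.
- sign_off(): hands the job in; it is judged then, once.
The state is a dict: "clock": time; "qpos": joint angles; "qvel": joint speeds; "joint_efforts": joint torques, N m; "eef_pos": TCP position; "tcp_rot": TCP orientation; "contact_force": force on the tool from outside, world axes, zero at the start; "wrist_torque": the same for the moment, N m; "opening": opening from 0.0 (shut) to 1.0 (fully open); "grasp_force": force on a finger pad.
Only numpy, scipy, OpenCV 4.12 (cv2) and the standard library are available. Lean on these libraries where they do the work, as an engineer would, in place of code of your own. Each camera call takes 0.05 s, during which the arm holds its last target. There are 200 camera calls.

## Task

The lock in the blue service fixture is ready for its retaining ring. First press both hinged clamp straps down until their spring catches snap and hold them shut on the lock's flange, then take hold of the knurled collar on the spindle, turn it until the slots hidden inside it drop over the spindle's cross pin, and push it fully home against its spring so that the ring groove stands clear above it. Finish with the gripper still gripping the collar and holding it pushed home, and leave the other things on the bench where they lie.

Things in the scene. Friction and masses are not known exactly. Their poses are not given: they have to be found in the camera images.
- fixture: Blue fixture fixed to the bench: base plate 110 x 236 x 12 mm, long side along its own y, nest block up to 44 mm with a lock standing upright in its middle. Origin: centre of the plate's underside, on the spindle's axis; z up. Heights above it: lock flange (70 mm across) 50, brass barrel (36 mm across) 66, spindle end 114 mm. Catch posts, 67 mm high, stand at the -x edges of the straps.
- strap_left (a joint): Angle of the clamp strap on the fixture's +y side, rad: 0 = shut flat on the lock's flange, 1.0 = fully up; starts at 0.7 to 0.95. A weak spring reopens it unless it is pressed right down to 0, where a spring catch snaps over it and holds it. Pressing the red pad down takes at most about 15 N, near the end.
- strap_right (a joint): The same for the clamp strap on the fixture's -y side.
- strap_left_pad (a point): Middle of the top of the red press pad (24 x 28 mm) on the left strap; moves with the strap. When shut: 62 mm from the spindle axis along the fixture's +y, 60 mm above the fixture's origin.
- strap_right_pad (a point): The same on the right strap; when shut 62 mm along the fixture's -y.
- strap_left_hinge (a point): Point on the left strap's hinge axis, which runs along the fixture's x: 95 mm from the spindle axis along +y, 53 mm above the fixture's origin. The strap is a steel plate 28 mm wide, 6 mm thick, that reaches 65 mm from this axis towards the lock.
- strap_right_hinge (a point): The same for the right strap, at -y.
- collar: Grey steel knurled collar, 46 mm across, 34 mm high, loose on the lock's spindle. Origin: centre of its underside; z up; white dot on top towards its +x. Inside, out of sight, two slots 9 mm wide lie along its own x, one on each side. Its origin stands above the fixture's by 84 mm at the start (resting on the pin), 78 mm when dropped over the pin onto the spring, 72 mm fully home on the stop.
- spindle_end (a point): Middle of the spindle's top end, 114 mm above the fixture's origin: steel, 18.5 mm thick in the collar's 20 mm bore. Its level cross pin, 5 mm thick, sticks out on both sides, hidden by the collar, 25 to 125 degrees counter-clockwise (from above) of the collar's slots at the start; turning either way finds it. A push of 5 to 10 N while turning lets it drop. The spindle itself is stiff (0.5 N m).
- spring_washer (a joint): Travel of the spring washer under the collar, m: 0 = up, 0.006 = pressed down to its stop (collar fully home). It pushes the collar up with 3 N at first and 9 N at the stop, and lifts it again when let go.
- screwdriver_amber: Bystander: amber-handled screwdriver, 186 mm, lying left of the fixture. Origin: centre of its underside.
- spring_tin: Bystander: flat green tin, 61 x 84 x 25 mm, left at the back. Origin: centre of its underside.
- pin_tin: Bystander: round open tin of lock pins, 64 mm across, 22 mm high, right of the fixture at the back. Origin: centre of its underside.
- cylinder_b: Bystander: brass lock cylinder, 44 x 72 x 17 mm, right of the fixture. Origin: centre of its underside.
- padlock_brass: Bystander: brass padlock, 68 x 45 x 19 mm, lying beyond the fixture. Origin: centre of its underside.
- mortice_lock: Bystander: flat steel lock case, 180 x 102 x 20 mm, right at the back. Origin: centre of its underside.

How it is judged:
By the outcome, as a careful person would: the job done as asked, in the order asked, and still so for the second after the job is handed in, while the arm keeps its last pose, push and grip.
It also fails if it takes over 58 s, if anything falls off the work surface, if the arm or the gripper's body presses on something with over 40 N, if the wrist force passes 120 N, or if a joint passes its speed limit or range.

## Working session

There is one attempt and no reset: what is moved stays moved. The work goes in short steps, Python scripts to look and compute and a shell command to move; the robot and the scene stay as the last step left them, time stands still between calls to the robot, and variables do not carry over. Pictures are saved under pics/ and viewed, at most 10 in all, crops included, and the job is handed in when it is done.

```bash
mkdir -p pics
cat > h.py <<'E'
from rig import *
import numpy as np, cv2
from scipy.spatial.transform import Rotation as Ro
def snap(n,f):
    c=get_calibration(n); im=np.asarray(grab_frame(n)); cv2.imwrite('pics/'+f,im[...,::-1]); return im,c
def ray(c,uv):
    K=np.array(c['K']);R=np.array(c['R']);t=np.array(c['t'])
    d=np.array([(uv[0]-K[0,2])/K[0,0],(uv[1]-K[1,2])/K[1,1]]);s=d.copy()
    for _ in range(20): s=d/(1+c['k1']*(s@s))
    return -R.T@t, R.T@np.array([s[0],s[1],1])
def onz(c,uv,z):
    o,d=ray(c,uv); return o+d*(z-o[2])/d[2]
def proj(c,X):
    p=np.array(c['R'])@np.array(X)+np.array(c['t']);s=p[:2]/p[2];s=s*(1+c['k1']*(s@s));K=np.array(c['K'])
    return s*[K[0,0],K[1,1]]+K[:2,2]
E
python3 - <<'E'
from h import *
a,c=snap('scene','s1.png'); b,d=snap('top','t1.png')
cv2.imwrite('pics/st.png',cv2.resize(np.hstack([a,b]),(800,250))[...,::-1])
print(sense()); print(-np.array(c['R']).T@c['t'],-np.array(d['R']).T@d['t'])
w,e=snap('wrist','w1.png');print(e, sense()['tcp_rot'])
E
```

```text
{'clock': 0.1, 'qpos': array([-1.26941101e+00,  3.53598678e-01,  1.63407803e+00,  2.35556835e-05,
        1.15520637e+00, -2.37270766e-03]), 'qvel': array([-3.89167965e-04,  2.03194930e-05, -1.82970606e-03, -1.02124625e-03,
       -1.81405229e-03,  5.75756942e-04]), 'joint_efforts': array([-3.35635114e-04, -6.06358051e+01, -3.42818999e+01, -1.49353878e-04,
        3.95077601e-03,  4.04627841e-06]), 'eef_pos': array([ 186.8270057 , -595.93094489,  208.91660184]), 'tcp_rot': array([-3.14030228e+00, -2.46000342e-05,  3.03748482e-01]), 'contact_force': array([-0.42912436, -0.04743711,  0.1942513 ]), 'wrist_torque': array([ 0.04406807,  0.00740084, -0.0140711 ]), 'grasp_force': 0.0, 'opening': 1.0007538277298145}
[-63.10917271 631.91956912 954.12075543] [ 410.46694437  -16.03474665 1183.61613317]
{'K': array([[329.91797649,   0.        , 326.19425126],
       [  0.        , 329.91797649, 194.29425786],
       [  0.        ,   0.        ,   1.        ]]), 'k1': -0.04678008446205226, 'R': array([[ 0.29940333, -0.95412438, -0.00207624],
       [-0.9045277 , -0.28453106,  0.31760307],
       [-0.30362359, -0.09321339, -0.94822148]]), 't': array([-624.11890308,  -42.20538415,  381.50042806])} [-3.14058808e+00  1.09813526e-05  3.03796748e-01]
```

View pics/t1.png

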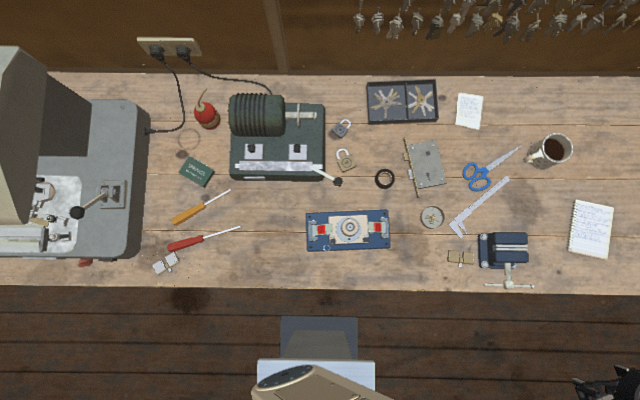

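View pics/s1.png

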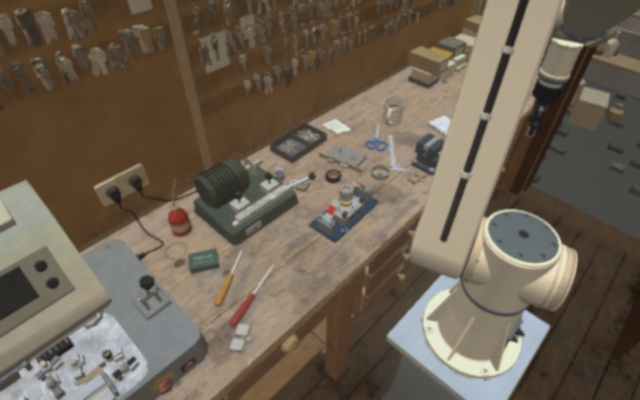

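The top view shows the blue fixture at about (348,230), its long side nearly across the image. The red pads are at about (322,229) and (377,228), and the collar is at (349,227). I'll measure these now.

Run:
```python
from h import *
im=cv2.imread('pics/t1.png'); d=get_calibration('top')
hsv=cv2.cvtColor(im,cv2.COLOR_BGR2HSV)
m=cv2.inRange(hsv,(100,110,40),(125,255,220)); m[:, :290]=0;m[:,410:]=0;m[:190]=0;m[265:]=0
m=cv2.morphologyEx(m,cv2.MORPH_CLOSE,np.ones((9,9)))
ct=max(cv2.findContours(m,0,1)[0],key=cv2.contourArea)
bx=cv2.boxPoints(cv2.minAreaRect(ct)); P=np.array([onz(d,p,12) for p in bx]);print(bx,P,P.mean(0))
for i in range(4): 
    e=P[(i+1)%4]-P[i];print(np.linalg.norm(e),np.degrees(np.arctan2(e[1],e[0])))
r=cv2.inRange(hsv,(0,150,90),(8,255,255));r[:, :300]=0;r[:,400:]=0;r[:200]=0
n,l,s,ce=cv2.connectedComponentsWithStats(r);print([(s[i],ce[i],onz(d,ce[i],85)) for i in range(1,n) if s[i][4]>10])
print('spindle',onz(d,(349,227),114))
print('cam fov',get_calibration('top')['K'][0])
cv2.imwrite('pics/crop.png',cv2.resize(im[195:265,295:405],None,fx=7,fy=7,interpolation=2))
```

```text
[[305.83395 213.18112]
 [387.50565 209.63019]
 [389.12637 246.90756]
 [307.45468 250.4585 ]] [[ 551.81777248   36.38970199   12.        ]
 [ 564.99798313 -195.25868574   12.        ]
 [ 459.82144357 -198.70797026   12.        ]
 [ 446.61010853   29.8393111    12.        ]] [505.81182693 -81.93441073  12.        ]
232.02304517608698 -86.74352530576041
105.23308433468941 -178.12164728270827
228.9288081204916 93.30834084469316
105.41138540920116 3.5627244307155563
[(array([374, 223,   7,   8,  51], dtype=int32), array([377.29411765, 226.35294118]), array([ 510.3969079 , -156.71780365,   85.        ])), (array([318, 225,   7,   9,  61], dtype=int32), array([321.08196721, 229.13114754]), array([500.9924516 ,  -8.09815619,  85.        ]))]
spindle [505.08738484 -80.2193172  114.        ]
cam fov [415.17643932   0.         318.0295552 ]
```

View pics/crop.png

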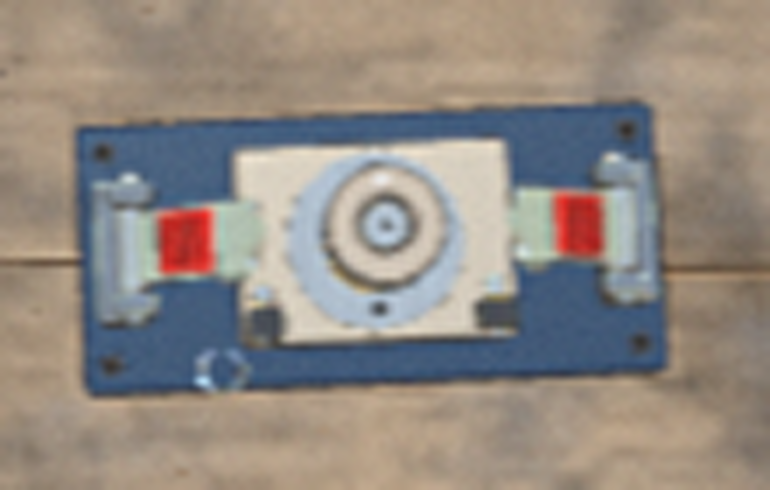

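Run:
```python
import rig; from h import *
print([n for n in dir(rig) if not n.startswith('_')], getattr(rig,'grip_depth',None))
s=sense();e=get_calibration('wrist');T=Ro.from_euler('xyz',s['tcp_rot']).as_matrix()
print('cam in tool',T.T@(-e['R'].T@e['t']-s['eef_pos']),'axes',T.T@e['R'].T)
print('tool shift to fixture',T.T@(np.array([505.5,-81,230])-s['eef_pos']))
```

```text
['MotionError', 'get_calibration', 'grab_frame', 'grip_depth', 'sense', 'sign_off'] 18.700000000000003
cam in tool [ 8.13377205e+01  1.07080980e-01 -1.64896225e+02] axes [[ 2.71168220e-04 -9.48226653e-01 -3.17594302e-01]
 [ 9.99999570e-01  5.38709758e-04 -7.54581698e-04]
 [ 8.86605628e-04 -3.17593960e-01  9.48226392e-01]]
tool shift to fixture [ 458.145316   -396.15579864  -20.55255742]
```

```bash
python3 -m creep '[{"x":46,"y":-40,"z":-2,"hand":0},{"x":46,"y":-40,"z":-2},{"x":46,"y":-40,"z":-2},{"x":46,"y":-40,"z":-2},{"x":46,"y":-40,"z":-2},{"x":46,"y":-40,"z":-2},{"x":46,"y":-40,"z":-2},{"x":46,"y":-40,"z":-2},{"x":45,"y":-38,"z":-2},{"x":45,"y":-38,"z":-2},{"rz":0.125},{"rz":0.121},{}]' 20
python3 - <<'E'
from h import *
im,c=snap('wrist','w2.png');s=sense();np.savez('w2.npz',**c);print(s['eef_pos'],s['tcp_rot'],s['opening'],s['contact_force'],s['qpos'],s['clock'])
E
```

```text
[ 186.84666771 -596.08206178  209.12932954] [-3.14071380e+00  2.94847408e-06  3.03745479e-01] 1.0003934677591122 [-0.16659092 -0.5048247   0.29468367] [-1.26943725e+00  3.53404806e-01  1.63386389e+00 -5.51522771e-06
  1.15520280e+00 -2.38417297e-03] 0.2schema error: expected keys x, y, z, rx, ry, rz, hand
```

View pics/w2.png

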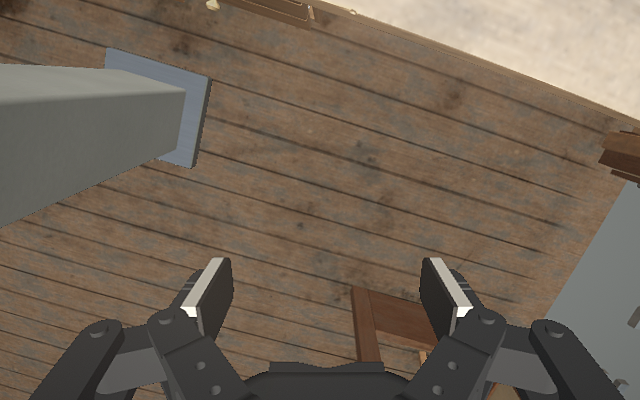

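The move was refused and the arm has not moved: the picture shows only the floor and the open fingers. The empty row is the likely cause, so I'll retry without it.

```bash
python3 -m creep '[{"x":46,"y":-40,"z":-2,"hand":0},{"x":46,"y":-40,"z":-2},{"x":46,"y":-40,"z":-2},{"x":46,"y":-40,"z":-2},{"x":46,"y":-40,"z":-2},{"x":46,"y":-40,"z":-2},{"x":46,"y":-40,"z":-2},{"x":46,"y":-40,"z":-2},{"x":45,"y":-38,"z":-2},{"x":45,"y":-38,"z":-2},{"rz":0.125},{"rz":0.121},{"x":0}]' 20
python3 - <<'E'
from h import *
im,c=snap('wrist','w3.png');s=sense();np.savez('w3.npz',**c);print(s['eef_pos'],s['tcp_rot'],s['opening'],s['contact_force'],s['qpos'],s['clock'])
E
```

```text
schema error: expected keys x, y, z, rx, ry, rz, hand
```

Every row needs all seven keys.

```bash
python3 -m creep '[{"x":46,"y":-40,"z":-2,"rx":0,"ry":0,"rz":0,"hand":0},{"x":46,"y":-40,"z":-2,"rx":0,"ry":0,"rz":0,"hand":0},{"x":46,"y":-40,"z":-2,"rx":0,"ry":0,"rz":0,"hand":0},{"x":46,"y":-40,"z":-2,"rx":0,"ry":0,"rz":0,"hand":0},{"x":46,"y":-40,"z":-2,"rx":0,"ry":0,"rz":0,"hand":0},{"x":46,"y":-40,"z":-2,"rx":0,"ry":0,"rz":0,"hand":0},{"x":46,"y":-40,"z":-2,"rx":0,"ry":0,"rz":0,"hand":0},{"x":46,"y":-40,"z":-2,"rx":0,"ry":0,"rz":0,"hand":0},{"x":45,"y":-38,"z":-2,"rx":0,"ry":0,"rz":0,"hand":0},{"x":45,"y":-38,"z":-2,"rx":0,"ry":0,"rz":0,"hand":0},{"x":0,"y":0,"z":0,"rx":0,"ry":0,"rz":0.125,"hand":0},{"x":0,"y":0,"z":0,"rx":0,"ry":0,"rz":0.121,"hand":0},{"x":0,"y":0,"z":0,"rx":0,"ry":0,"rz":0,"hand":0}]' 20
python3 - <<'E'
from h import *
im,c=snap('wrist','w3.png');s=sense();np.savez('w3.npz',**c);print(s['eef_pos'],s['tcp_rot'],s['opening'],s['contact_force'],s['qpos'],s['clock'])
E
```

```text
clock: 1.82
eef_pos: [505.5, -81.3, 229.5]
tcp_rot: [-3.142, 0.0, 0.059]
contact_force: [-0.1, -0.3, 0.6]
opening: -0.002
grasp_force: 0.0
[505.43092147 -81.46925592 229.49218111] [-3.14155630e+00  1.80953291e-04  6.04173554e-02] -0.0027484125944638137 [ 0.22109672 -0.51914532  0.60137334] [-1.62739796e-01  1.56184443e-01  1.84946516e+00 -5.06675277e-06
  1.13612756e+00  1.34764131e+00] 1.875
```

View pics/w3.png

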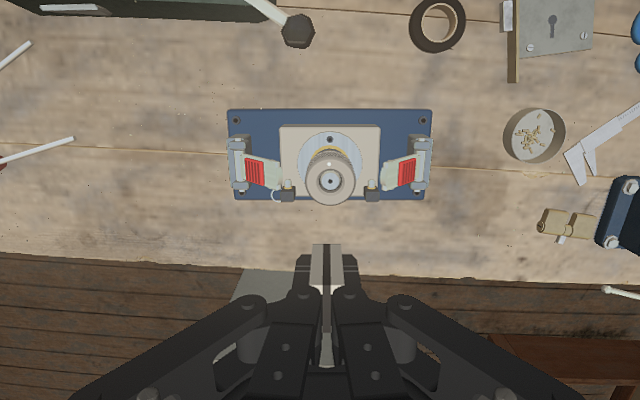

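The wrist view shows the fixture plate from (227,110) to (432,200), the spindle end at about (331,180), the dot at (329,163), and the red pads at (256,172) and (407,171).

Run:
```python
from h import *
im=cv2.imread('pics/w3.png'); c=dict(np.load('w3.npz')); c['k1']=float(c['k1']); d=get_calibration('top')
hsv=cv2.cvtColor(im,cv2.COLOR_BGR2HSV)
m=cv2.inRange(hsv,(100,90,40),(125,255,220)); m[:, :210]=0;m[:,450:]=0;m[:100]=0;m[210:]=0
m=cv2.morphologyEx(m,cv2.MORPH_CLOSE,np.ones((9,9)))
ct=max(cv2.findContours(m,0,1)[0],key=cv2.contourArea)
h=cv2.convexHull(ct); q=cv2.approxPolyN(h,4)[0].astype(float); P=np.array([onz(c,p,12) for p in q]);print(q,P,P.mean(0))
for i in range(4): e=P[(i+1)%4]-P[i];print(np.linalg.norm(e),np.degrees(np.arctan2(e[1],e[0])))
r=cv2.inRange(hsv,(0,150,90),(8,255,255))|cv2.inRange(hsv,(174,150,90),(180,255,255))
r[:, :230]=0;r[:,430:]=0;r[:130]=0;r[210:]=0
n,l,s,ce=cv2.connectedComponentsWithStats(r)
for i in range(1,n):
    if s[i][4]<20: continue
    t=(321.1,229.1) if ce[i][0]<330 else (377.3,226.4)
    o1,d1=ray(c,ce[i]);o2,d2=ray(d,t);ab=np.linalg.lstsq(np.c_[d1,-d2],o2-o1,rcond=None)[0]
    p1=o1+ab[0]*d1;p2=o2+ab[1]*d2;print('pad',ce[i],s[i],p1,p2)
print('spindle',onz(c,(331,180.5),114),'dot',onz(c,(329,163.5),118))
o1,d1=ray(c,(331,180.5));o2,d2=ray(d,(295+386/7,195+224/7));ab=np.linalg.lstsq(np.c_[d1,-d2],o2-o1,rcond=None)[0];print(o1+ab[0]*d1,o2+ab[1]*d2)
cv2.imwrite('pics/crop3.png',cv2.resize(im[100:215,220:440],None,fx=3.6,fy=3.6,interpolation=2))
```

```text
[[423. 198.]
 [377. 198.]
 [381. 128.]
 [423. 190.]] [[ 460.95588689 -203.28878778   12.        ]
 [ 457.58473062 -146.55019866   12.        ]
 [ 542.57646692 -142.04450655   12.        ]
 [ 471.22833985 -201.70758691   12.        ]] [ 483.08635607 -173.39776998   12.        ]
56.83865048744267 93.40026460788258
85.11108330938328 3.0345974523625943
93.00665779628746 -140.096792724589
10.393434759637366 -171.24935089658288
pad [254.13960114 170.96011396] [245 158  19  28 351] [500.67076926  -9.88146358  77.32829881] [501.70037052  -8.09041505  77.42607833]
pad [406.22606383 171.35638298] [398 158  18  28 376] [ 511.0828755  -158.66788395   84.77907793] [ 510.32040565 -156.80030541   84.47063287]
spindle [505.91767656 -85.50091273 114.        ] dot [522.09630816 -82.69614133 118.        ]
[505.17898801 -85.58174401 111.43734578] [505.36545441 -83.33131266 111.31261345]
```

View pics/crop3.png

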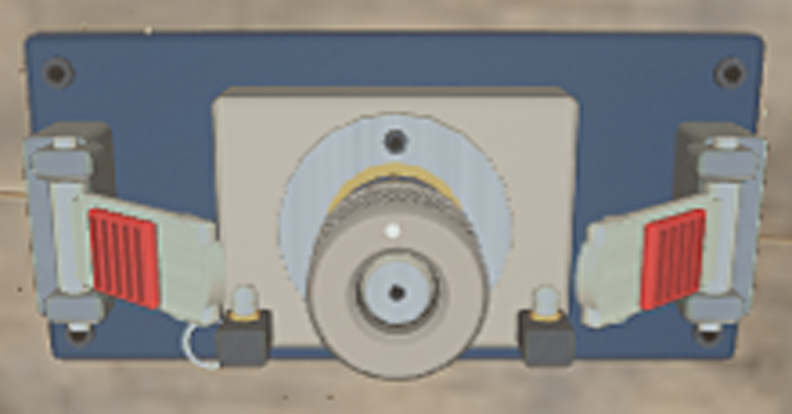

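```bash
python3 -m creep '[{"x":0,"y":35,"z":0,"rx":0,"ry":0,"rz":0,"hand":0},{"x":1,"y":34,"z":0,"rx":0,"ry":0,"rz":0,"hand":0},{"x":0,"y":0,"z":55,"rx":0,"ry":0,"rz":0,"hand":0},{"x":0,"y":0,"z":55,"rx":0,"ry":0,"rz":0,"hand":0},{"x":0,"y":0,"z":8,"rx":0,"ry":0,"rz":0,"hand":0},{"x":0,"y":0,"z":8,"rx":0,"ry":0,"rz":0,"hand":0},{"x":0,"y":0,"z":8,"rx":0,"ry":0,"rz":0,"hand":0},{"x":0,"y":0,"z":8,"rx":0,"ry":0,"rz":0,"hand":0},{"x":0,"y":0,"z":8,"rx":0,"ry":0,"rz":0,"hand":0},{"x":0,"y":0,"z":8,"rx":0,"ry":0,"rz":0,"hand":0}]'
python3 -m creep '[{"x":0,"y":0,"z":3,"rx":0,"ry":0,"rz":0,"hand":0},{"x":0,"y":0,"z":3,"rx":0,"ry":0,"rz":0,"hand":0},{"x":0,"y":0,"z":2,"rx":0,"ry":0,"rz":0,"hand":0}]'
```

```text
clock: 3.12
eef_pos: [510.7, -150.3, 71.3]
tcp_rot: [3.141, -0.0, 0.058]
contact_force: [-0.7, 0.1, 1.1]
opening: 0.0
grasp_force: 0.6
clock: 3.5
eef_pos: [510.8, -149.3, 64.1]
tcp_rot: [-3.14, -0.0, 0.057]
contact_force: [-1.4, 6.7, 10.1]
opening: -0.002
grasp_force: 4.8
```

```bash
python3 -m creep '[{"x":0,"y":0,"z":1.5,"rx":0,"ry":0,"rz":0,"hand":0},{"x":0,"y":0,"z":1.5,"rx":0,"ry":0,"rz":0,"hand":0}]'
python3 -m creep '[{"x":0,"y":0,"z":1,"rx":0,"ry":0,"rz":0,"hand":0},{"x":0,"y":0,"z":1,"rx":0,"ry":0,"rz":0,"hand":0}]'
```

```text
clock: 3.75
eef_pos: [511.0, -149.8, 61.1]
tcp_rot: [-3.141, -0.001, 0.058]
contact_force: [-0.6, 1.1, 2.3]
opening: 0.001
grasp_force: 1.1
clock: 4.0
eef_pos: [510.8, -150.5, 58.7]
tcp_rot: [3.141, -0.0, 0.058]
contact_force: [0.3, 0.5, 3.8]
opening: 0.002
grasp_force: 1.3
```

```bash
python3 -m creep '[{"x":0,"y":0,"z":1,"rx":0,"ry":0,"rz":0,"hand":0},{"x":0,"y":0,"z":0,"rx":0,"ry":0,"rz":0,"hand":0}]'
python3 - <<'E'
from h import *
im,c=snap('wrist','w4.png');np.savez('w4.npz',**c)
cv2.imwrite('pics/w4c.png',cv2.resize(im[60:330,160:560],None,fx=2,fy=2)[...,::-1])
E
```

```text
clock: 4.25
eef_pos: [510.6, -150.4, 57.5]
tcp_rot: [3.142, -0.0, 0.058]
contact_force: [0.9, 0.4, 2.2]
opening: -0.0
grasp_force: 0.9
```

View pics/w4c.png

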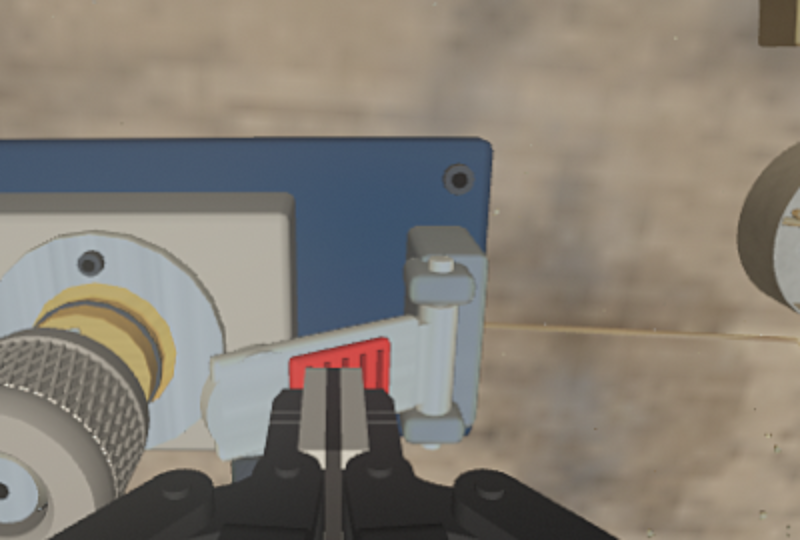

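The strap lies under the fingers, but its end corners, at about crop (213,357) and (222,457), look tilted up. I'll solve for the angle.

Run:
```python
from h import *
c=dict(np.load('w4.npz'));c['k1']=float(c['k1'])
O=np.array([505.4,-84.2,0]);Y=Ro.from_euler('z',.058).as_matrix()
W=lambda p:(proj(c,O+Y@np.array(p))-[160,60])*2
for th in (0,.1,.2,.3,.5,.7):
    C,S=np.cos(th),np.sin(th);f=lambda x,l,h:W([x,-95+l*C-h*S,53+l*S+h*C])
    print(th,'end',f(14,65,3).round(),f(-14,65,3).round(),'pad +x corners',f(14,45,7).round(),f(14,21,7).round())
print('hinge',W([14,-95,53]),W([-14,-95,53]),'platecorner',W([55,-118,12]),'spindle',W([0,0,114]),'tcp',(proj(c,sense()['eef_pos'])-[160,60])*2,'posttop',W([-18,-42,67]))
```

```text
0 end [199. 313.] [205. 404.] pad +x corners [271. 319.] [361. 319.]
0.1 end [196. 323.] [203. 416.] pad +x corners [273. 326.] [364. 322.]
0.2 end [196. 333.] [204. 428.] pad +x corners [276. 333.] [368. 325.]
0.3 end [199. 343.] [206. 441.] pad +x corners [282. 340.] [373. 328.]
0.5 end [214. 365.] [221. 469.] pad +x corners [300. 353.] [385. 334.]
0.7 end [242. 387.] [248. 496.] pad +x corners [326. 366.] [400. 338.]
hinge [435.33771319 309.41836883] [430.40230702 398.73885145] platecorner [494.8652284  140.61794396] spindle [ -1.47821853 489.09123856] tcp [332.00621823 358.14985503] posttop [242.63359445 437.42154334]
```

The checks agree with the calibration: plate corner and spindle project within 4 px. The strap is still at about 0.43 rad, so the real tips sit higher than the nominal TCP. I'll shift outward so the gripper body clears the collar and keep pressing gently.

```bash
python3 -m creep '[{"x":0,"y":4,"z":0,"rx":0,"ry":0,"rz":0,"hand":0},{"x":0,"y":0,"z":2,"rx":0,"ry":0,"rz":0,"hand":0},{"x":0,"y":0,"z":2,"rx":0,"ry":0,"rz":0,"hand":0},{"x":0,"y":0,"z":1,"rx":0,"ry":0,"rz":0,"hand":0}]'
python3 - <<'E'
from h import *
im,c=snap('wrist','w5.png');np.savez('w5.npz',**c)
s=im[60:330,160:560]
print(sense()['contact_force'])
hsv=cv2.cvtColor(im,cv2.COLOR_RGB2HSV)
r=cv2.inRange(hsv,(0,150,90),(8,255,255))|cv2.inRange(hsv,(174,150,90),(180,255,255))
n,l,st,ce=cv2.connectedComponentsWithStats(r[:, :400])
print([(st[i],ce[i]) for i in range(1,n) if st[i][4]>20])
cv2.imwrite('pics/w5c.png',cv2.resize(s,None,fx=2,fy=2)[...,::-1])
E
```

```text
clock: 4.8
eef_pos: [510.7, -154.3, 52.5]
tcp_rot: [-3.141, 0.0, 0.058]
contact_force: [0.6, 1.3, 4.6]
opening: 0.002
grasp_force: 1.8
[0.6098073  0.81521562 2.96752796]
[(array([293, 232,  53,  41, 650], dtype=int32), array([317.04615385, 243.47538462])), (array([ 21, 234,  28,  62, 657], dtype=int32), array([ 34.43987823, 265.56621005]))]
```

View pics/w5c.png

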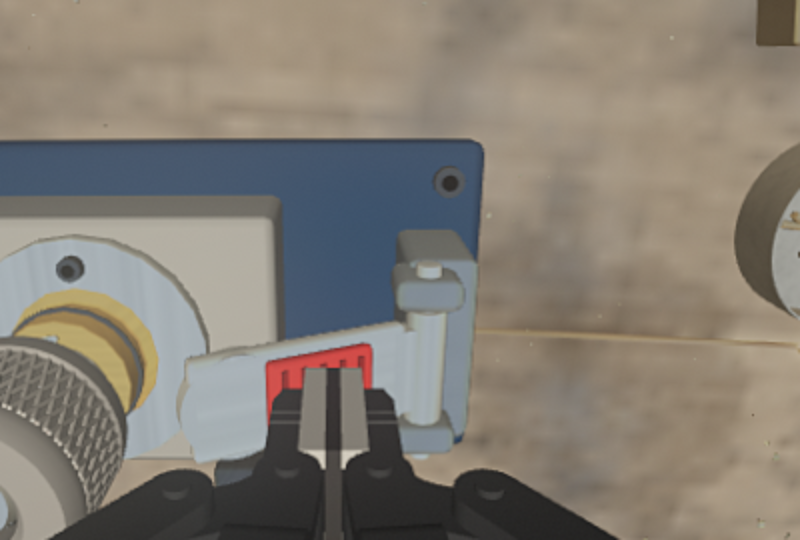

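The strap is following the fingers down, now at about 0.37 rad. The effective tip is about 17 mm above the reported TCP. I'll keep going.

```bash
python3 -m creep '[{"x":0,"y":2,"z":1,"rx":0,"ry":0,"rz":0,"hand":0},{"x":0,"y":0,"z":2,"rx":0,"ry":0,"rz":0,"hand":0},{"x":0,"y":0,"z":2,"rx":0,"ry":0,"rz":0,"hand":0}]'
python3 -m creep '[{"x":0,"y":0,"z":2,"rx":0,"ry":0,"rz":0,"hand":0},{"x":0,"y":0,"z":1,"rx":0,"ry":0,"rz":0,"hand":0}]'
python3 -m creep '[{"x":0,"y":0,"z":1,"rx":0,"ry":0,"rz":0,"hand":0},{"x":0,"y":0,"z":1,"rx":0,"ry":0,"rz":0,"hand":0}]'
```

```text
clock: 5.22
eef_pos: [511.0, -156.3, 47.6]
tcp_rot: [-3.142, -0.0, 0.058]
contact_force: [0.3, 1.1, 4.9]
opening: -0.003
grasp_force: 2.2
clock: 5.48
eef_pos: [510.9, -156.1, 44.5]
tcp_rot: [-3.141, -0.0, 0.058]
contact_force: [-0.5, 2.8, 5.8]
opening: -0.003
grasp_force: 2.7
clock: 5.72
eef_pos: [511.1, -155.9, 42.9]
tcp_rot: [-3.141, -0.0, 0.057]
contact_force: [-1.6, 4.7, 15.0]
opening: 0.002
grasp_force: 6.9
```

```bash
python3 -m creep '[{"x":0,"y":0,"z":1,"rx":0,"ry":0,"rz":0,"hand":0},{"x":0,"y":0,"z":0.5,"rx":0,"ry":0,"rz":0,"hand":0}]'
python3 -m creep '[{"x":0,"y":0,"z":0.5,"rx":0,"ry":0,"rz":0,"hand":0},{"x":0,"y":0,"z":0.5,"rx":0,"ry":0,"rz":0,"hand":0}]'
python3 -m creep '[{"x":0,"y":0,"z":0.5,"rx":0,"ry":0,"rz":0,"hand":0},{"x":0,"y":0,"z":0,"rx":0,"ry":0,"rz":0,"hand":0}]'
```

```text
clock: 5.98
eef_pos: [511.1, -155.6, 42.0]
tcp_rot: [-3.141, -0.0, 0.057]
contact_force: [-3.1, 7.4, 15.5]
opening: 0.004
grasp_force: 7.5
clock: 6.22
eef_pos: [511.1, -155.6, 40.6]
tcp_rot: [-3.141, -0.0, 0.057]
contact_force: [-0.6, 3.2, 8.3]
opening: 0.001
grasp_force: 3.9
clock: 6.48
eef_pos: [511.0, -155.7, 39.7]
tcp_rot: [-3.141, -0.0, 0.057]
contact_force: [0.7, 5.3, 7.6]
opening: -0.001
grasp_force: 3.6
```

```bash
python3 -m creep '[{"x":0,"y":0,"z":0.5,"rx":0,"ry":0,"rz":0,"hand":0},{"x":0,"y":0,"z":0.5,"rx":0,"ry":0,"rz":0,"hand":0}]'
python3 -m creep '[{"x":0,"y":0,"z":0.5,"rx":0,"ry":0,"rz":0,"hand":0},{"x":0,"y":0,"z":0,"rx":0,"ry":0,"rz":0,"hand":0}]'
python3 - <<'E'
from h import *
im,c=snap('wrist','w6.png')
hsv=cv2.cvtColor(im,cv2.COLOR_RGB2HSV)
r=cv2.inRange(hsv,(0,150,90),(8,255,255))|cv2.inRange(hsv,(174,150,90),(180,255,255)); r[:, :250]=0;r[:,400:]=0
n,l,st,ce=cv2.connectedComponentsWithStats(r);i=1+st[1:,4].argmax();print(st[i])
ys,xs=np.where(l==i)
for x in (xs.min()+4,xs.max()-4): print(x,ys[xs==x].min())
O=np.array([505.4,-84.2,0]);Y=Ro.from_euler('z',.058).as_matrix();W=lambda p:proj(c,O+Y@np.array(p))
for th in (0,.1,.2,.3,.4):
    C,S=np.cos(th),np.sin(th);f=lambda x,l,h:W([x,-95+l*C-h*S,53+l*S+h*C])
    print(th,f(14,45,7).round(1),f(14,21,7).round(1))
E
```

```text
clock: 6.72
eef_pos: [511.0, -155.8, 38.6]
tcp_rot: [-3.141, -0.0, 0.058]
contact_force: [-0.5, 3.8, 5.6]
opening: -0.001
grasp_force: 2.7
clock: 6.98
eef_pos: [510.9, -155.8, 38.3]
tcp_rot: [-3.141, -0.0, 0.057]
contact_force: [-0.5, 5.1, 8.8]
opening: -0.004
grasp_force: 4.4
[ 279  238   56   43 1075]
283 238
330 238
0 [280.5 235.4] [330.6 235.4]
0.1 [281.2 239.5] [332.4 237.3]
0.2 [283.  243.8] [334.6 239.2]
0.3 [285.8 248.2] [337.3 241. ]
0.4 [289.8 252.5] [340.4 242.7]
```

The pad's edge is level, so the strap is about shut. I'll lift off and check that it holds.

```bash
python3 -m creep '[{"x":0,"y":0,"z":-20,"rx":0,"ry":0,"rz":0,"hand":0},{"x":0,"y":0,"z":-60,"rx":0,"ry":0,"rz":0,"hand":0},{"x":0,"y":0,"z":-50,"rx":0,"ry":0,"rz":0,"hand":0},{"x":0,"y":0,"z":0,"rx":0,"ry":0,"rz":0,"hand":0}]'
cat > pads.py <<'E'
from h import *
def run(sgn,name):
    im,c=snap('wrist',name)
    hsv=cv2.cvtColor(im,cv2.COLOR_RGB2HSV)
    r=cv2.inRange(hsv,(0,150,90),(8,255,255))|cv2.inRange(hsv,(174,150,90),(180,255,255))
    O=np.array([505.4,-84.2,0]);Y=Ro.from_euler('z',.058).as_matrix();W=lambda p:proj(c,O+Y@np.array(p))
    n,l,st,ce=cv2.connectedComponentsWithStats(r)
    for i in range(1,n):
        if st[i][4]>60: print('seen',st[i],ce[i].round(1))
    for th in (0,.1,.2,.4,.6,.8,1):
        C,S=np.cos(th),np.sin(th);f=lambda x,l,h:W([x,sgn*(95-l*C+h*S),53+l*S+h*C])
        print(th,'pad centre',f(0,33,7).round(1))
    print(sense()['eef_pos'],sense()['clock'])
E
python3 -c "
import pads;pads.run(-1,'w7.png')"
```

```text
clock: 7.52
eef_pos: [513.2, -157.1, 171.5]
tcp_rot: [3.139, -0.006, 0.058]
contact_force: [0.2, 0.6, -0.6]
opening: 0.002
grasp_force: 0.0
seen [298 174  31  25 768] [313.1 185.9]
seen [140 178  18  33 386] [148.7 193.6]
0 pad centre [313.  186.7]
0.1 pad centre [313.8 187.8]
0.2 pad centre [315.1 188.8]
0.4 pad centre [318.8 190.9]
0.6 pad centre [324.  192.8]
0.8 pad centre [330.5 194.3]
1 pad centre [338.  195.5]
[ 511.67155124 -156.695916    169.26462936] 7.575
```

The right strap is shut and holding. Now the left one.

```bash
python3 -m creep '[{"x":0,"y":-48,"z":0,"rx":0,"ry":0,"rz":0,"hand":0},{"x":0,"y":-48,"z":0,"rx":0,"ry":0,"rz":0,"hand":0},{"x":0,"y":-48,"z":0,"rx":0,"ry":0,"rz":0,"hand":0},{"x":0,"y":0,"z":40,"rx":0,"ry":0,"rz":0,"hand":0},{"x":0,"y":0,"z":38,"rx":0,"ry":0,"rz":0,"hand":0},{"x":0,"y":0,"z":6,"rx":0,"ry":0,"rz":0,"hand":0},{"x":0,"y":0,"z":6,"rx":0,"ry":0,"rz":0,"hand":0},{"x":0,"y":0,"z":6,"rx":0,"ry":0,"rz":0,"hand":0},{"x":0,"y":0,"z":6,"rx":0,"ry":0,"rz":0,"hand":0}]'
python3 -m creep '[{"x":0,"y":0,"z":4,"rx":0,"ry":0,"rz":0,"hand":0},{"x":0,"y":0,"z":4,"rx":0,"ry":0,"rz":0,"hand":0},{"x":0,"y":0,"z":3,"rx":0,"ry":0,"rz":0,"hand":0}]'
python3 -m creep '[{"x":0,"y":0,"z":2,"rx":0,"ry":0,"rz":0,"hand":0},{"x":0,"y":0,"z":2,"rx":0,"ry":0,"rz":0,"hand":0},{"x":0,"y":0,"z":2,"rx":0,"ry":0,"rz":0,"hand":0}]'
```

```text
clock: 8.7
eef_pos: [503.4, -12.8, 66.6]
tcp_rot: [3.141, -0.002, 0.058]
contact_force: [0.4, -0.1, 2.5]
opening: -0.0
grasp_force: 0.9
clock: 9.07
eef_pos: [502.8, -12.6, 55.1]
tcp_rot: [3.141, -0.001, 0.058]
contact_force: [0.4, -0.6, 3.4]
opening: -0.001
grasp_force: 1.6
clock: 9.45
eef_pos: [502.7, -12.6, 49.1]
tcp_rot: [3.141, -0.0, 0.058]
contact_force: [-0.2, -1.1, 4.8]
opening: 0.002
grasp_force: 2.1
```

```bash
python3 -m creep '[{"x":0,"y":0,"z":2,"rx":0,"ry":0,"rz":0,"hand":0},{"x":0,"y":0,"z":2,"rx":0,"ry":0,"rz":0,"hand":0},{"x":0,"y":0,"z":1,"rx":0,"ry":0,"rz":0,"hand":0}]'
python3 -m creep '[{"x":0,"y":0,"z":1,"rx":0,"ry":0,"rz":0,"hand":0},{"x":0,"y":0,"z":1,"rx":0,"ry":0,"rz":0,"hand":0},{"x":0,"y":0,"z":1,"rx":0,"ry":0,"rz":0,"hand":0}]'
python3 -m creep '[{"x":0,"y":0,"z":1,"rx":0,"ry":0,"rz":0,"hand":0},{"x":0,"y":0,"z":1,"rx":0,"ry":0,"rz":0,"hand":0},{"x":0,"y":0,"z":0,"rx":0,"ry":0,"rz":0,"hand":0}]'
```

```text
clock: 9.82
eef_pos: [502.7, -12.8, 44.1]
tcp_rot: [3.141, -0.0, 0.058]
contact_force: [0.4, -2.6, 5.4]
opening: 0.0
grasp_force: 2.7
clock: 10.2
eef_pos: [503.0, -13.3, 42.0]
tcp_rot: [3.14, -0.001, 0.058]
contact_force: [-1.8, -7.5, 17.4]
opening: -0.003
grasp_force: 8.1
clock: 10.58
eef_pos: [502.7, -12.7, 39.0]
tcp_rot: [3.141, -0.0, 0.058]
contact_force: [0.5, -1.1, 1.9]
opening: 0.002
grasp_force: 1.2
```

```bash
python3 -c "
import pads;pads.run(1,'w8.png')"
```

```text
seen [ 559  235   61   44 2093] [587.8 256.2]
seen [ 318  237   57   45 1093] [356.8 252.9]
0 pad centre [345.2 260.5]
0.1 pad centre [343.8 263.9]
0.2 pad centre [341.7 267.3]
0.4 pad centre [335.1 274. ]
0.6 pad centre [325.5 280.3]
0.8 pad centre [313.2 285.6]
1 pad centre [298.8 289.7]
[502.63961048 -12.63234667  39.0137888 ] 10.625
```

```bash
python3 -m creep '[{"x":0,"y":0,"z":1,"rx":0,"ry":0,"rz":0,"hand":0},{"x":0,"y":0,"z":0,"rx":0,"ry":0,"rz":0,"hand":0},{"x":0,"y":0,"z":-20,"rx":0,"ry":0,"rz":0,"hand":0},{"x":0,"y":0,"z":-58,"rx":0,"ry":0,"rz":0,"hand":0},{"x":0,"y":0,"z":-58,"rx":0,"ry":0,"rz":0,"hand":0},{"x":0,"y":36,"z":-10,"rx":0,"ry":0,"rz":0,"hand":85},{"x":-1,"y":36,"z":0,"rx":0,"ry":0,"rz":0,"hand":85},{"x":0,"y":0,"z":0,"rx":0,"ry":0,"rz":0,"hand":85},{"x":0,"y":0,"z":0,"rx":0,"ry":0,"rz":0,"hand":85},{"x":0,"y":0,"z":0,"rx":0,"ry":0,"rz":0,"hand":85}]'
python3 -c "
import pads;pads.run(1,'w9.png');pads.run(-1,'w10.png')
from h import *
c=get_calibration('wrist');print('spindle',proj(c,[505.4,-84.2,114]),sense()['opening'])"
```

```text
clock: 11.88
eef_pos: [505.3, -83.6, 183.6]
tcp_rot: [-3.141, 0.001, 0.059]
contact_force: [0.6, -0.2, -0.3]
opening: 0.995
grasp_force: 0.0
seen [244 165  31  25 737] [259. 177.]
seen [380 165  32  26 729] [395.4 177.4]
0 pad centre [258.8 178.1]
0.1 pad centre [257.1 179.1]
0.2 pad centre [255.1 180. ]
0.4 pad centre [250.  181.9]
0.6 pad centre [243.6 183.6]
0.8 pad centre [236.2 185. ]
1 pad centre [228.2 186. ]
[505.47226416 -83.64844954 183.72541405] 11.925
seen [244 165  31  26 714] [259.  177.6]
seen [380 165  31  26 719] [395.3 177.6]
0 pad centre [395.  178.3]
0.1 pad centre [396.7 179.3]
0.2 pad centre [398.7 180.3]
0.4 pad centre [403.8 182.2]
0.6 pad centre [410.2 183.9]
0.8 pad centre [417.6 185.3]
1 pad centre [425.7 186.4]
[505.57975697 -83.71232049 183.83331735] 11.975
spindle [326.7996517  197.84315437] 0.9942443105218437
```

View pics/w10.png

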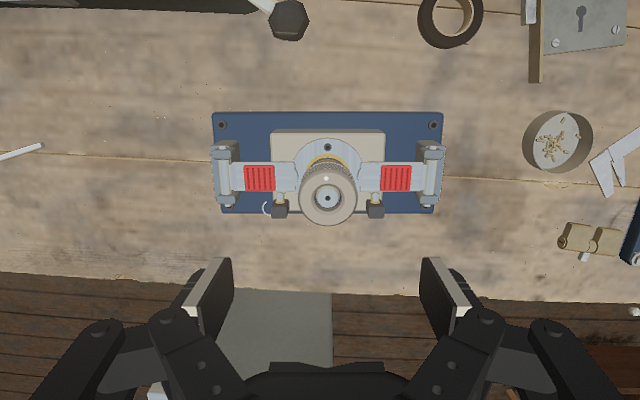

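The picture shows both straps flat, with pads at (259,177) and (395,177), and the spindle end at (327,197), all as predicted. Next I'll descend round the collar and grip it.

```bash
python3 -m creep '[{"x":0,"y":0.5,"z":40,"rx":0,"ry":0,"rz":0,"hand":85},{"x":0,"y":0,"z":40,"rx":0,"ry":0,"rz":0,"hand":85},{"x":0,"y":0,"z":20,"rx":0,"ry":0,"rz":0,"hand":85},{"x":0,"y":0,"z":16,"rx":0,"ry":0,"rz":0,"hand":85},{"x":0,"y":0,"z":0,"rx":0,"ry":0,"rz":0,"hand":85}]'
python3 -m creep '[{"x":0,"y":0,"z":0,"rx":0,"ry":0,"rz":0,"hand":30},{"x":0,"y":0,"z":0,"rx":0,"ry":0,"rz":0,"hand":30},{"x":0,"y":0,"z":0,"rx":0,"ry":0,"rz":0,"hand":30},{"x":0,"y":0,"z":0,"rx":0,"ry":0,"rz":0,"hand":30},{"x":0,"y":0,"z":0,"rx":0,"ry":0,"rz":0,"hand":30},{"x":0,"y":0,"z":0,"rx":0,"ry":0,"rz":0,"hand":30}]' 50
```

```text
clock: 12.6
eef_pos: [505.1, -84.6, 67.2]
tcp_rot: [-3.141, 0.002, 0.058]
contact_force: [-0.7, -0.1, 0.6]
opening: 0.999
grasp_force: 0.0
clock: 13.35
eef_pos: [506.4, -85.1, 69.1]
tcp_rot: [3.141, -0.002, 0.058]
contact_force: [-1.6, -0.2, 5.4]
opening: 0.52
grasp_force: 50.1
```

The collar is gripped at the expected width. I'll turn it counter-clockwise (tool rz negative) with a slight push.

```bash
python3 -m creep '[{"x":0,"y":0,"z":1,"rx":0,"ry":0,"rz":-0.1,"hand":30},{"x":0,"y":0,"z":0,"rx":0,"ry":0,"rz":-0.1,"hand":30},{"x":0,"y":0,"z":0,"rx":0,"ry":0,"rz":-0.1,"hand":30},{"x":0,"y":0,"z":0,"rx":0,"ry":0,"rz":-0.1,"hand":30}]'
```

```text
clock: 13.85
eef_pos: [507.1, -84.7, 68.9]
tcp_rot: [3.141, -0.003, 0.46]
contact_force: [-3.0, 4.4, 14.8]
opening: 0.517
grasp_force: 50.8
```

```bash
python3 -m creep '[{"x":0.8,"y":0.6,"z":-0.8,"rx":0,"ry":0,"rz":-0.08,"hand":30},{"x":0,"y":0,"z":0,"rx":0,"ry":0,"rz":-0.08,"hand":30}]'
python3 -m creep '[{"x":0,"y":0,"z":0,"rx":0,"ry":0,"rz":-0.08,"hand":30},{"x":0,"y":0,"z":0,"rx":0,"ry":0,"rz":-0.08,"hand":30},{"x":0,"y":0,"z":0,"rx":0,"ry":0,"rz":-0.08,"hand":30}]'
```

```text
clock: 14.1
eef_pos: [507.0, -84.7, 69.1]
tcp_rot: [-3.141, -0.001, 0.62]
contact_force: [-2.3, 5.2, 9.1]
opening: 0.521
grasp_force: 50.4
clock: 14.48
eef_pos: [507.0, -84.6, 69.0]
tcp_rot: [3.141, -0.001, 0.86]
contact_force: [-2.3, 5.0, 8.5]
opening: 0.521
grasp_force: 50.4
```

```bash
python3 -m creep '[{"x":0.4,"y":-1,"z":0,"rx":0,"ry":0,"rz":-0.08,"hand":30},{"x":0,"y":0,"z":0,"rx":0,"ry":0,"rz":-0.08,"hand":30},{"x":0,"y":0,"z":0,"rx":0,"ry":0,"rz":-0.08,"hand":30}]'
python3 -m creep '[{"x":0,"y":0,"z":0,"rx":0,"ry":0,"rz":-0.08,"hand":30},{"x":0,"y":0,"z":0,"rx":0,"ry":0,"rz":-0.08,"hand":30},{"x":0,"y":0,"z":0,"rx":0,"ry":0,"rz":-0.08,"hand":30}]'
python3 -m creep '[{"x":0,"y":0,"z":0,"rx":0,"ry":0,"rz":-0.08,"hand":30},{"x":0,"y":0,"z":0,"rx":0,"ry":0,"rz":-0.08,"hand":30},{"x":0,"y":0,"z":0,"rx":0,"ry":0,"rz":-0.08,"hand":30}]'
```

```text
clock: 14.85
eef_pos: [506.9, -84.2, 68.9]
tcp_rot: [3.14, -0.001, 1.1]
contact_force: [-0.0, 0.4, 3.5]
opening: 0.521
grasp_force: 50.5
clock: 15.22
eef_pos: [506.4, -84.3, 68.3]
tcp_rot: [3.141, -0.0, 1.34]
contact_force: [-0.0, 0.1, -0.8]
opening: 0.52
grasp_force: 51.0
clock: 15.6
eef_pos: [506.4, -84.3, 68.3]
tcp_rot: [3.141, 0.0, 1.58]
contact_force: [-1.3, -0.0, -1.3]
opening: 0.518
grasp_force: 51.0
```

```bash
python3 -c "
from h import *
s=sense();print(s['wrist_torque'],s['contact_force'],s['qpos'])"
python3 -m creep '[{"x":0,"y":0,"z":1,"rx":0,"ry":0,"rz":0,"hand":30},{"x":0,"y":0,"z":1,"rx":0,"ry":0,"rz":0,"hand":30}]'; python3 -c "
from h import *
s=sense();print(s['wrist_torque'])"
```

```text
[ 0.03341596 -0.02441361  0.00715835] [-1.3095912  -0.01315692 -1.25267224] [-1.67870389e-01  3.69528988e-01  1.98723267e+00  3.08108843e-05
  7.84244978e-01 -1.77394286e-01]
clock: 15.85
eef_pos: [506.3, -84.3, 66.0]
tcp_rot: [3.141, 0.0, 1.576]
contact_force: [0.1, 0.8, -1.5]
opening: 0.521
grasp_force: 51.0
[-0.02071298 -0.00092188  0.04507091]
```

It's sinking freely. I'll push on: the spring should start at about z=63 and the stop should be at about z=57.

```bash
python3 -m creep '[{"x":0,"y":0,"z":1,"rx":0,"ry":0,"rz":0,"hand":30},{"x":0,"y":0,"z":1,"rx":0,"ry":0,"rz":0,"hand":30},{"x":0,"y":0,"z":1,"rx":0,"ry":0,"rz":0,"hand":30}]'
python3 -m creep '[{"x":0,"y":0,"z":1,"rx":0,"ry":0,"rz":0,"hand":30},{"x":0,"y":0,"z":1,"rx":0,"ry":0,"rz":0,"hand":30}]'; python3 -c "
from h import *
s=sense();print(s['wrist_torque'])"
```

```text
clock: 16.23
eef_pos: [506.2, -84.2, 62.9]
tcp_rot: [-3.142, -0.0, 1.578]
contact_force: [-1.1, 1.2, 1.7]
opening: 0.521
grasp_force: 51.1
clock: 16.48
eef_pos: [506.2, -84.2, 61.0]
tcp_rot: [3.142, 0.0, 1.578]
contact_force: [-2.4, 0.6, 4.3]
opening: 0.521
grasp_force: 51.3
[ 0.03525049  0.24021349 -0.02874459]
```

```bash
python3 -m creep '[{"x":0,"y":0,"z":1,"rx":0,"ry":0,"rz":0,"hand":30},{"x":0,"y":0,"z":1,"rx":0,"ry":0,"rz":0,"hand":30},{"x":0,"y":0,"z":1,"rx":0,"ry":0,"rz":0,"hand":30}]'
python3 -m creep '[{"x":0,"y":0,"z":1,"rx":0,"ry":0,"rz":0,"hand":30},{"x":0,"y":0,"z":1,"rx":0,"ry":0,"rz":0,"hand":30}]'
python3 -m creep '[{"x":0,"y":0,"z":1,"rx":0,"ry":0,"rz":0,"hand":30},{"x":0,"y":0,"z":0,"rx":0,"ry":0,"rz":0,"hand":30}]'
```

```text
clock: 16.85
eef_pos: [506.2, -84.3, 58.0]
tcp_rot: [3.142, 0.0, 1.578]
contact_force: [-2.7, -0.9, 7.1]
opening: 0.518
grasp_force: 51.6
clock: 17.1
eef_pos: [506.3, -84.3, 57.1]
tcp_rot: [-3.142, 0.0, 1.578]
contact_force: [-9.2, 2.1, 31.0]
opening: 0.518
grasp_force: 54.1
clock: 17.35
eef_pos: [506.4, -84.3, 57.1]
tcp_rot: [3.141, 0.0, 1.578]
contact_force: [-11.0, 2.0, 34.4]
opening: 0.517
grasp_force: 54.7
```

It's on the stop at z=57.1. I'll ease the push slightly and check.

```bash
python3 -m creep '[{"x":0,"y":0,"z":-0.8,"rx":0,"ry":0,"rz":0,"hand":30},{"x":0,"y":0,"z":0,"rx":0,"ry":0,"rz":0,"hand":30},{"x":0,"y":0,"z":0,"rx":0,"ry":0,"rz":0,"hand":30}]'
python3 - <<'E'
from h import *
im,c=snap('wrist','w11.png');t,d=snap('top','t2.png')
cv2.imwrite('pics/fin.png',np.hstack([cv2.resize(im[150:390,200:440],(400,400)),cv2.resize(t[180:280,300:400],(400,400))])[...,::-1])
E
```

```text
clock: 17.73
eef_pos: [506.3, -84.3, 57.2]
tcp_rot: [3.141, 0.0, 1.578]
contact_force: [-8.2, 0.8, 23.9]
opening: 0.525
grasp_force: 53.4
```

View pics/fin.png

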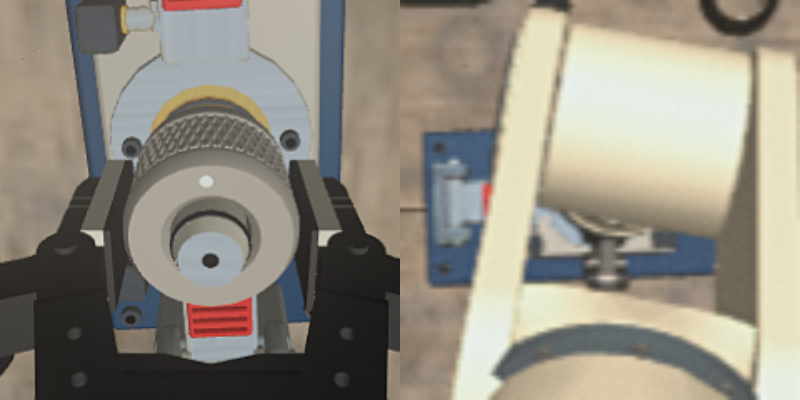

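The spindle and its groove now stand clear above the gripped collar, with the end at (210,260) in the crop. Both straps lie flat and the collar is held on its stop at 24 N, so I'm handing in.

```bash
python3 -c "
from rig import *
print(sign_off())"
```

```text
the job is handed in; nothing more can be done
None
```

Job handed in at about 18 s: both straps are caught shut and the collar is over the pin and on its stop, still gripped and pushed down with about 24 N; the bench items weren't touched on purpose, though I didn't recheck them at the end.

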